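# Move a fluff screen from its hook to the drying easel, held by its edges

## Robot

A 6-joint arm with a two-finger parallel gripper is mounted at the origin on the work surface. World frame = base frame: x ahead of the robot, y to its left, z up, the work surface at z = 0. Lengths are in m, angles in degrees, forces in N, time in s.
With the tool pointing down it reaches from about 0.25 to 0.725 m from the base axis. Payload 9.7 kg.
Tool frame: the origin (TCP) lies between the finger pads; the fingertips stand bot.tcp_to_tips ahead of it and the grasp point (between the pads) lies 2 mm behind it (bot.tcp_to_tips is the distance from the TCP to the fingertips, in m); z points along the fingers, y is the line along which they close (so a half turn about z gives the same grasp; the last joint's range is limited). The gripper opens to 85 mm and grips with 20 to 120 N. Pads are 22 mm wide; open, the fingers measure 114 mm over their backs; the gripper's body (76 mm by 85 mm) begins 54 mm behind the grasp point. The pads swing forward as they close: fully open they stand 13 mm farther back than shut.
Start: joints at [74.542, 4.979, 10.078, 95.1, 0, 90], TCP at [0.147, 0.53, 0.248] pointing down, gripper open.
Joint ranges: [-179.16, 179.16], [-48.56, 103.87], [-65.8, 70.77], [-126.05, 130.52], [-82.76, 87.17], [-180, 180]. Speed limits (degrees/s): [127.2, 127.2, 147.25, 180, 180, 180].

## Interface

Orientations are given as [roll, pitch, yaw] about the fixed x, y, z axes, in that order (R = Rz(yaw) Ry(pitch) Rx(roll)).
In Python, from workcell import sensors, camera, camera_params, bot gives the robot as it stands.
- The arm moves only by the tool apply_moves, never from a script. Its argument "motion" is a list of rows, each an object with "jaw": the opening, from -1 (shut) to 1 (fully open); "xyz": the shift along the tool's x, y, z in mm, a list of three; "twist": the turn about the tool's z in rad. A call has 1 to 5 rows; each row is the pose to reach, as a shift and turn from the pose commanded when the call began, along the tool's axes at that moment; what a row does not reach only later rows make up. A row lasts 1/8 s, in which the tool goes at most 62.5 mm and 10.7 degrees, less where a joint would pass 70% of its speed; a pose out of reach is approached as far as the arm can. A call with a gripper value outside its range is refused whole. The fingers move at their own pace and stop on an object; "grip_force" is the grip in N (left out, the last holds). Time passes only in rows, so rows that repeat a pose let the fingers close. It gives the time, the measured TCP pose, the force, the opening and the grip force at its end, in the units of the state.
- sensors.get_obs(): the state, without advancing time (a new reading comes with each control period).
- camera(name): name is "side" or "top"; returns (picture, depth): 384x512x3 uint8, red, green, blue; 384x512 float32, m along the optical axis (not along the pixel's ray), 0 where there is no reading.
- camera_params(name): a dict with "mtx" (3x3 intrinsics, pixels), "rvec" (rotation vector, rad) and "tvec" (3), from world to camera coordinates, as OpenCV has them. Camera axes: x right, y down, z forward; pixel columns grow to the right and rows downward; lengths in m; the calibration is good to about 2 mm. A picture is of the moment at which its call begins. camera_params takes no time and is no camera call.
- bot.job_done(): hands the job in; it is judged then, once.
The state is a dict: "time": time; "q": joint angles; "qd": joint speeds; "joint_efforts": joint torques, N m; "ee_pos": TCP position; "tcp_rot": TCP orientation; "wrist_force": force on the tool from outside, world axes, zero at the start; "torque": the same for the moment, N m; "opening": finger opening in m; "grasp_force": force on a finger pad.
Only numpy, scipy, OpenCV 4.12 (cv2) and the standard library are available. Lean on these libraries where they do the work, as an engineer would, in place of code of your own. Each camera call takes 0.05 s, during which the arm holds its last target. There are 200 camera calls.

## Task

Lift the blue-edged fluff screen up and off its hook and stand it gently, upright, on the oak drying easel: its bottom edge down in the easel's trough, about centred, and leaning back against the steel bar. Its mesh dents easily, so hold the screen only by its two long blue side edges: the robot must not touch the mesh, the white end rails or the hanging loop. Do not drop it on the table, and leave the other things where they are.

Things in the scene. Friction and masses are not known exactly. Their poses are not given: they have to be found in the camera images.
- screen: dryer fluff screen, a thin flat panel 60 mm wide (its y), 150 mm high (its z) and 8 mm thick (its x), 120 g. Its two long side edges are bare blue plastic strips (6 mm wide in y, 6 mm thick in x, outer sides at y = +-30 mm, the full 150 mm high): the only place to hold it. Origin: middle of its bottom edge; z points up along the panel to the hanging loop. It starts hanging upright on the hook.
- screen_mesh: the part of the screen that must not be touched, rigidly fixed in it, same origin and axes: grey mesh panel on both faces (48 mm wide, 1 mm proud of the blue strips), white end rails 8 mm high at the bottom and top, and the white hanging loop above the top rail (37 mm wide outside, 27 mm inside, reaching 30 mm above the top rail, crossbar 4 mm thick).
- screen_top (a point): middle of the screen's top edge (loop not included), 150 mm above its origin.
- screen_loop (a point): underside of the crossbar of the hanging loop, 176 mm above the screen's origin; it rests on the hook. As it hangs, the strap's underside is 22 mm above the screen's top rail: lift it about 14 mm to pass the tip, not over 20.
- hook: fixed white hook stand, 240 mm high. Origin on the table straight below the hook's seat. From a post (16 mm thick, on a 110 mm square foot) 90 mm behind the seat (+x of the stand) a dark flat strap 14 mm wide and 4 mm thick runs level towards -x; it ends 14 mm in front of the seat in an upturned tip 6 mm higher than the strap's top. The screen's faces look along the stand's x.
- hook_seat (a point): top of the strap where the loop hangs, 236 mm above the table.
- easel: fixed drying easel: pale oak base, x -22 to 88 mm, 130 mm wide (y), 12 mm thick, with a trough in front and behind it a level steel bar along y (10 mm thick, 88 mm long, axis at x = 39.4 mm, 92 mm above the table, posts at y = +-44 mm). Origin on the table below the inner face of the trough's front lip; +x points to the back. A screen leaning on the bar leans back 12 to 18 degrees.
- easel_trough (a point): middle of the trough's floor, 12 mm above the table, axes as the easel. The trough runs along y, 110 mm long, 20 mm wide inside (easel x = 0 to 20 mm), between two oak lips 12 mm high.
- clip: bystander: green spring-loaded plastic trouser clip lying flat, 90 mm long, 22 mm wide, 20 mm high. Origin: centre of its underside.
- brush: bystander: orange silicone scrubbing brush, 150 mm long (x), 45 mm wide, 51 mm high with its handle. Origin: centre of its underside.
- jar: bystander: clear glass jar with a twist lid, 84 mm across, 120 mm high. Origin: centre of its underside.
- bowl: bystander: white ceramic button bowl, 100 mm across, 45 mm high. Origin: centre of its underside.
- spray: bystander: white plastic bottle, 68 mm across, 170 mm high. Origin: centre of its underside.
- tin: bystander: metal can, 90 mm across, 70 mm high. Origin: centre of its underside.
Not all that is in view belongs to the job. What is shaped like the easel but green or orange is not meant.

How it is judged:
By the outcome, as a careful person would: the job done as asked, in the order asked, and still so for the second after the job is handed in, with the robot touching nothing.
It also fails if it takes over 51 s, if anything falls off the work surface, if the arm or the gripper's body presses on something with over 40 N, if the wrist force passes 120 N, or if a joint passes its speed limit or range.

## Working session

There is one attempt and no reset: what is moved stays moved. The work goes in short steps, Python scripts to look and compute and a tool call to move; the robot and the scene stay as the last step left them, time stands still between calls to the robot, and variables do not carry over. Pictures are saved under pics/ and viewed, at most 12 in all, crops included, and the job is handed in when it is done.

Besides the shell and the picture viewer there is one more tool, called after "Emit:" as name(argument=value, ...), one argument or row to a line, values as JSON. apply_moves: Moves the arm, as the interface text tells. Its arguments: {"type":"object","properties":{"motion":{"type":"array","items":{"type":"object","properties":{"jaw":{"type":"number"},"xyz":{"type":"array","items":{"type":"number"}},"twist":{"type":"number"}}}},"grip_force":{"type":"number"}},"required":["motion"]}

```bash
mkdir -p pics
cat > h.py <<'E'
import numpy as np,cv2
from workcell import sensors,camera,camera_params,bot
def snap(n,f):
    p,d=camera(n); cv2.imwrite(f'pics/{f}.png',p[:,:,::-1]); np.save(f'pics/{f}.npy',d); return p,d
def world(n,d,u,v,r=0):
    P=camera_params(n);K=np.array(P['mtx']);R=cv2.Rodrigues(np.array(P['rvec'],float))[0];t=np.array(P['tvec']).ravel()
    u=np.atleast_1d(u);v=np.atleast_1d(v)
    z=d[v,u]; c=np.linalg.inv(K)@np.array([u,v,np.ones_like(u)])*z
    return (R.T@(c-t[:,None])).T
E
python3 - <<'E'
from h import *
a,_=snap('side','s0');b,_=snap('top','t0')
o=sensors.get_obs();print(o,bot.tcp_to_tips)
for n in('side','top'):
    P=camera_params(n);R=cv2.Rodrigues(np.array(P['rvec'],float))[0];print(n,-R.T@np.array(P['tvec']).ravel(),R.T[:,2])
E
```

```text
{'time': 0.1, 'q': array([7.45419408e+01, 5.00698795e+00, 1.00416104e+01, 9.50989636e+01,
       4.50156082e-05, 9.00009586e+01]), 'qd': array([-0.00424753, -0.1071907 ,  0.16631864, -0.07479117,  0.00669692,
       -0.03656551]), 'joint_efforts': array([ 2.36459191e-04, -5.21559978e+01,  4.65655160e+01,  1.58383063e-02,
       -2.34798813e-05, -1.68735801e-05]), 'ee_pos': array([0.14654826, 0.52994282, 0.2476866 ]), 'tcp_rot': array([-1.79935659e+02, -4.39390632e-05,  1.64540982e+02]), 'wrist_force': array([-0.31399121,  0.35274192, -0.00918416]), 'torque': array([-0.04969975, -0.00297899, -0.01873151]), 'grasp_force': 0.0, 'opening': 0.0854804583303746} 0.017
side [ 0.00162453 -1.0077839   0.92363324] [ 0.31593826  0.74613168 -0.58606359]
top [ 0.35192713 -0.02241769  1.33736163] [ 0.06783676  0.00895641 -0.99765623]
```

View pics/s0.png

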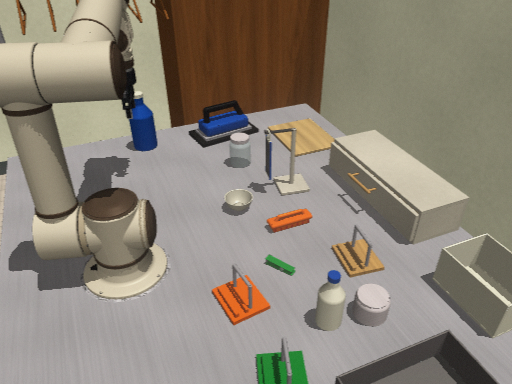

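View pics/t0.png

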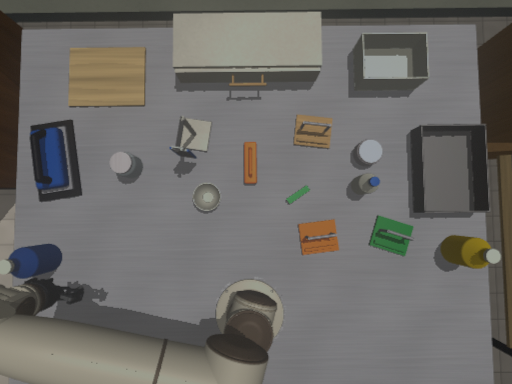

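The side picture shows the screen on its hook at (268,155), with the hook's post at (292,155) and the oak easel at (357,255). In the top picture the screen is at (183,152) and the oak easel at (313,132). Things that could be mistaken for the easel, in the top picture: orange easel (319,237), green easel (391,236) and oak board (107,77). I choose the pale oak one at (313,132). The blue items at (55,160) and (35,260) are not the screen. I'll check with close crops.

Run:
```python
from h import *
s=cv2.imread('pics/s0.png');t=cv2.imread('pics/t0.png')
r=lambda i,x,y,w,h:cv2.resize(i[y:y+h,x:x+w],(400,300),interpolation=cv2.INTER_CUBIC)
cv2.imwrite('pics/c0.png',np.vstack([np.hstack([r(s,240,115,100,75+12)[:300],r(s,317,215,80,60)]),np.hstack([r(t,153,105,80,60),r(t,273,102,80,60)])]))
d={'side':np.load('pics/s0.npy'),'top':np.load('pics/t0.npy')}
np.set_printoptions(precision=4,suppress=True)
# screen from side: blue px
hsv=cv2.cvtColor(s,cv2.COLOR_BGR2HSV)
m=np.zeros(s.shape[:2],bool);m[120:190,255:280]=1
v,u=np.nonzero(m&(d['side']>0));w=world('side',d['side'],u,v)
k=(w[:,2]>.05);w=w[k]
print('side screen+hook z>.05',len(w))
for z in np.arange(.05,.26,.02):
    q=w[(abs(w[:,2]-z)<.01)]
    if len(q):print(z,len(q),q.min(0),q.max(0),np.median(q,0))
# top: hook and easel
for nm,(x0,x1,y0,y1) in dict(hook=(165,215,112,165),easel=(290,336,110,152)).items():
    v,u=np.mgrid[y0:y1,x0:x1];v=v.ravel();u=u.ravel();w=world('top',d['top'],u,v)
    for a,b in((.004,.009),(.008,.017),(.018,.03),(.06,.11),(.2,.23),(.225,.26)):
        k=(w[:,2]>a)&(w[:,2]<b)
        if k.sum()>3:
            q=w[k];print(nm,a,b,k.sum(),q.mean(0),q.min(0),q.max(0),[np.round(x,4) for x in cv2.minAreaRect(q[:,:2].astype(np.float32)*1000)])
```

```text
side screen+hook z>.05 297
0.05 3 [0.5511 0.1819 0.0577] [0.5538 0.2302 0.0597] [0.5522 0.215  0.0587]
0.07 27 [0.5441 0.1735 0.061 ] [0.5551 0.2333 0.0798] [0.5474 0.189  0.073 ]
0.09000000000000001 30 [0.545  0.1733 0.08  ] [0.5532 0.2288 0.0994] [0.5489 0.19   0.0898]
0.11000000000000001 26 [0.5446 0.1727 0.1005] [0.5542 0.2319 0.1189] [0.5477 0.1994 0.1114]
0.13 31 [0.5439 0.175  0.1206] [0.5522 0.2279 0.1395] [0.5484 0.1911 0.1294]
0.15000000000000002 28 [0.5445 0.1736 0.1411] [0.5521 0.2281 0.1596] [0.5481 0.1898 0.1509]
0.17000000000000004 32 [0.5446 0.1771 0.1612] [0.5537 0.2321 0.1793] [0.5485 0.1982 0.1695]
0.19 31 [0.543  0.1757 0.18  ] [0.553  0.2308 0.1998] [0.5479 0.1941 0.1906]
0.21000000000000002 33 [0.5443 0.1777 0.2002] [0.5571 0.2349 0.22  ] [0.5503 0.2024 0.2083]
0.23000000000000004 53 [0.5381 0.1857 0.2203] [0.5883 0.2283 0.2394] [0.5591 0.2038 0.2344]
0.25000000000000006 3 [0.537  0.2038 0.2404] [0.5506 0.2095 0.2421] [0.5412 0.2049 0.2408]
hook 0.004 0.009 208 [0.6165 0.2203 0.0056] [0.5282 0.1264 0.004 ] [0.7212 0.3067 0.0089] [array([624.671 , 216.6141]), arr
[... 906 characters left out ...]
[ 0.648  -0.2308  0.0065] [ 0.5724 -0.316   0.004 ] [ 0.7241 -0.1501  0.009 ] [array([ 648.6133, -232.8961]), array([164.7271, 151.6799]), np.float64(89.3167)]
easel 0.008 0.017 728 [ 0.6464 -0.2294  0.0125] [ 0.5857 -0.3097  0.008 ] [ 0.7157 -0.1502  0.0169] [array([ 654.6883, -233.4131]), array([158.6169, 129.6582]), np.float64(83.6391)]
easel 0.018 0.03 197 [ 0.6224 -0.2299  0.0235] [ 0.5848 -0.2974  0.018 ] [ 0.6986 -0.1705  0.0298] [array([ 644.1994, -232.182 ]), array([118.4768,  97.7034]), np.float64(74.4632)]
easel 0.06 0.11 102 [ 0.6507 -0.231   0.0926] [ 0.6399 -0.2787  0.0602] [ 0.6609 -0.1836  0.101 ] [array([ 651.6603, -231.2262]), array([96.1285, 11.4445]), np.float64(82.2316)]
```

View pics/c0.png

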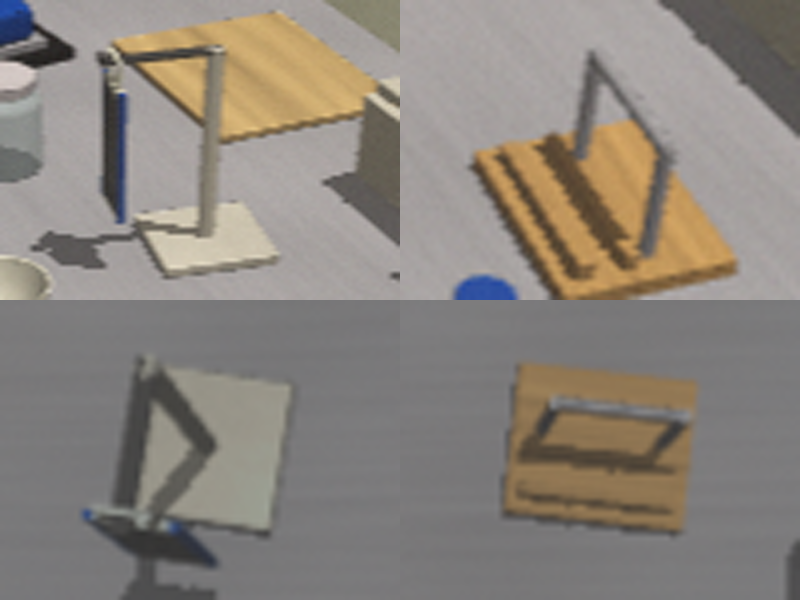

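The crops confirm it: the blue-edged screen hangs by its loop on the dark strap, and the oak easel has a trough in front and a steel bar behind. Next come the yaws and exact positions.

Run:
```python
from h import *
np.set_printoptions(precision=4,suppress=True)
s=cv2.imread('pics/s0.png');t=cv2.imread('pics/t0.png')
ds=np.load('pics/s0.npy');dt=np.load('pics/t0.npy')
hs=cv2.cvtColor(s,cv2.COLOR_BGR2HSV);ht=cv2.cvtColor(t,cv2.COLOR_BGR2HSV)
def line(q):
    vx,vy,x,y=cv2.fitLine(q[:,:2].astype(np.float32),cv2.DIST_HUBER,0,.001,.001).ravel();return np.degrees(np.arctan2(vy,vx)),x,y
# screen face
v,u=np.mgrid[120:190,255:280];v=v.ravel();u=u.ravel();w=world('side',ds,u,v)
k=(w[:,2]>.07)&(w[:,2]<.2)&(abs(w[:,0]-.55)<.02)
w=w[k];print('screen all pts',line(w))
f=w[(w[:,1]>.182)];print('face',line(f),f[:,1].min(),f[:,1].max())
for y in np.arange(.17,.24,.006):
    q=w[abs(w[:,1]-y)<.003]
    if len(q):print(round(y,3),len(q),np.median(q[:,0]),q[:,0].std())
# strap & loop
for n,d,(x0,x1,y0,y1) in(('top',dt,(165,215,112,165)),('side',ds,(255,300,115,190))):
    v,u=np.mgrid[y0:y1,x0:x1];w=world(n,d,u.ravel(),v.ravel())
    k=(w[:,2]>.228)&(w[:,2]<.25)&(w[:,0]>.565)&(w[:,0]<.66);print(n,'strap',k.sum(),line(w[k]),w[k,2].mean())
    k=(w[:,2]>.228)&(w[:,2]<.25)&(w[:,0]<.56);print(' loop/tip',k.sum(),w[k].mean(0),w[k].min(0),w[k].max(0))
# easel base: wood colour
for n,d,h,(x0,x1,y0,y1) in(('top',dt,ht,(285,340,106,156)),('side',ds,hs,(325,390,220,280))):
    v,u=np.mgrid[y0:y1,x0:x1];v=v.ravel();u=u.ravel();w=world(n,d,u,v);c=h[v,u]
    k=(c[:,1]>60)&(c[:,0]<30)&(w[:,2]<.032)&(w[:,2]>.004);r=cv2.minAreaRect(w[k,:2].astype(np.float32)*1000);print(n,'base',k.sum(),r,w[k].mean(0))
    k=(w[:,2]>.085)&(w[:,2]<.11);print(n,'bar',k.sum(),line(w[k]),w[k].min(0),w[k].max(0),w[k].mean(0))
```

```text
screen all pts (np.float32(83.76806), np.float32(0.54789287), np.float32(0.19800493))
face (np.float32(80.98101), np.float32(0.5470991), np.float32(0.19605184)) 0.18205536290219726 0.23211680669051396
0.17 1 0.5471470113392046 0.0
0.176 35 0.5465319578371995 0.0018965111028316495
0.182 37 0.5468711954402589 0.0027374241789572015
0.188 19 0.545662547794174 0.0010708737639763793
0.194 7 0.5474619815674981 0.001012193062692062
0.2 24 0.5475482267372993 0.0007207220346444536
0.206 9 0.5486582795299667 0.0008254417441493513
0.212 21 0.5491890481214198 0.0006629456461315325
0.218 10 0.5507938229909528 0.0009493546766211674
0.224 15 0.5508877774791127 0.0006004547994513177
0.23 16 0.5526558304729267 0.0007140381654719403
top strap 132 (np.float32(-9.466829), np.float32(0.60534894), np.float32(0.203776)) 0.23645823426217222
 loop/tip 56 [0.5472 0.2126 0.2383] [0.534  0.1946 0.2293] [0.5596 0.2294 0.2484]
side strap 71 (np.float32(-12.630699), np.float32(0.60985595), np.float32(0.19605164)) 0.23396543049342947
 loop/tip 28 [0.5484 0.2056 0.2357] [0.537  0.1862 0.2292] [0.5591 0.2283 0.2421]
top base 950 ((645.3150634765625, -231.57992553710938), (131.68191528320312, 111.32660675048828), 82.24000549316406) [ 0.6417 -0.2296  0.0147]
top bar 90 (np.float32(83.026794), np.float32(0.6508819), np.float32(-0.2312084)) [ 0.6399 -0.2787  0.0852] [ 0.6609 -0.1836  0.101 ] [ 0.6509 -0.2312  0.0958]
side base 1098 ((648.3233642578125, -236.2021484375), (139.2184295654297, 112.1632080078125), 83.1138916015625) [ 0.6421 -0.2442  0.0135]
side bar 98 (np.float32(83.452576), np.float32(0.6531172), np.float32(-0.23809281)) [ 0.6441 -0.287   0.0865] [ 0.6652 -0.1913  0.0996] [ 0.6531 -0.2419  0.0943]
```

```bash
cat >> h.py <<'E'
from scipy.spatial.transform import Rotation as Ro
def togo(p,yaw):
    """shift (mm, tool axes) and twist (rad) to world p; yaw = heading of screen/easel frame"""
    o=sensors.get_obs();R=Ro.from_euler('xyz',o['tcp_rot'],degrees=True).as_matrix()
    y=R[:,1];cur=np.degrees(np.arctan2(-y[0],y[1]))
    print('now',np.round(o['ee_pos'],4),'yaw',round(cur,2),'open',round(o['opening'],4),'F',np.round(o['wrist_force'],1),'grip',o['grasp_force'],'t',o['time'])
    print('togo',np.round(R.T@(np.array(p)-o['ee_pos'])*1000,1),'twist',round(-np.radians(yaw-cur),3))
E
python3 -c "
from h import *
togo([.1465,.53,.33],-9);togo([.552,.207,.33],-9)"
```

```text
now [0.1465 0.5299 0.2477] yaw -15.46 open 0.0855 F [-0.3  0.4 -0. ] grip 0.0 t 0.1
togo [  0.1  -0.1 -82.3] twist -0.113
now [0.1465 0.5299 0.2477] yaw -15.46 open 0.0855 F [-0.3  0.4 -0. ] grip 0.0 t 0.1
togo [-476.9 -203.3  -82.1] twist -0.113
```

Emit:
apply_moves(
  motion=[
    {"jaw": 1,"xyz": [0,0,-60]},
    {"jaw": 1,"xyz": [-50,-20,-82],"twist": -0.05},
    {"jaw": 1,"xyz": [-105,-45,-82],"twist": -0.113},
    {"jaw": 1,"xyz": [-160,-68,-82],"twist": -0.113},
    {"jaw": 1,"xyz": [-215,-91,-82],"twist": -0.113},
  ],
)

```text
validation failed for argument at $.mo...
```

```bash
python3 -c "
from h import *
togo([.552,.207,.33],-9)"
```

```text
now [0.1465 0.5299 0.2477] yaw -15.46 open 0.0855 F [-0.3  0.4 -0. ] grip 0.0 t 0.1
togo [-476.9 -203.3  -82.1] twist -0.113
```

Emit:
apply_moves(
  motion=[
    {"jaw": 1,"xyz": [0,0,-60],"twist": 0},
    {"jaw": 1,"xyz": [-50,-20,-82],"twist": -0.05},
    {"jaw": 1,"xyz": [-105,-45,-82],"twist": -0.113},
    {"jaw": 1,"xyz": [-160,-68,-82],"twist": -0.113},
    {"jaw": 1,"xyz": [-215,-91,-82],"twist": -0.113},
  ],
)

```text
time: 0.72
ee_pos: [0.3307, 0.3837, 0.3301]
tcp_rot: [-180.0, -0.0, 171.0]
wrist_force: [0.2, 1.4, 0.1]
opening: 0.0855
grasp_force: 0.0
```

```bash
python3 -c "
from h import *
togo([.552,.207,.33],-9)"
```

```text
now [0.3307 0.3837 0.3301] yaw -8.96 open 0.0855 F [0.2 1.4 0.1] grip 0.0 t 0.725
togo [-2.461e+02 -1.401e+02  1.000e-01] twist 0.001
```

Emit:
apply_moves(
  motion=[
    {"jaw": 1,"xyz": [-52,-29,0],"twist": 0},
    {"jaw": 1,"xyz": [-104,-58,0],"twist": 0},
    {"jaw": 1,"xyz": [-156,-87,0],"twist": 0},
    {"jaw": 1,"xyz": [-206,-116,0],"twist": 0},
    {"jaw": 1,"xyz": [-246,-140,0],"twist": 0},
  ],
)

```text
time: 1.35
ee_pos: [0.5522, 0.2066, 0.3297]
tcp_rot: [-180.0, -0.0, 171.0]
wrist_force: [-0.3, 0.3, -0.8]
opening: 0.0855
grasp_force: 0.0
```

Run:
```python
from h import *
togo([.552,.207,.285],-9)
s,_=snap('side','s1');t,_=snap('top','t1')
r=lambda i,x,y:cv2.resize(i[y:y+75,x:x+50,::-1],(400,600),interpolation=cv2.INTER_CUBIC)
cv2.imwrite('pics/c1.png',np.hstack([r(s,245,95),r(t,160,100)]))
```

```text
now [0.5522 0.2066 0.3297] yaw -9.04 open 0.0855 F [-0.3  0.3 -0.8] grip 0.0 t 1.35
togo [ 0.2  0.4 44.7] twist -0.001
```

View pics/c1.png

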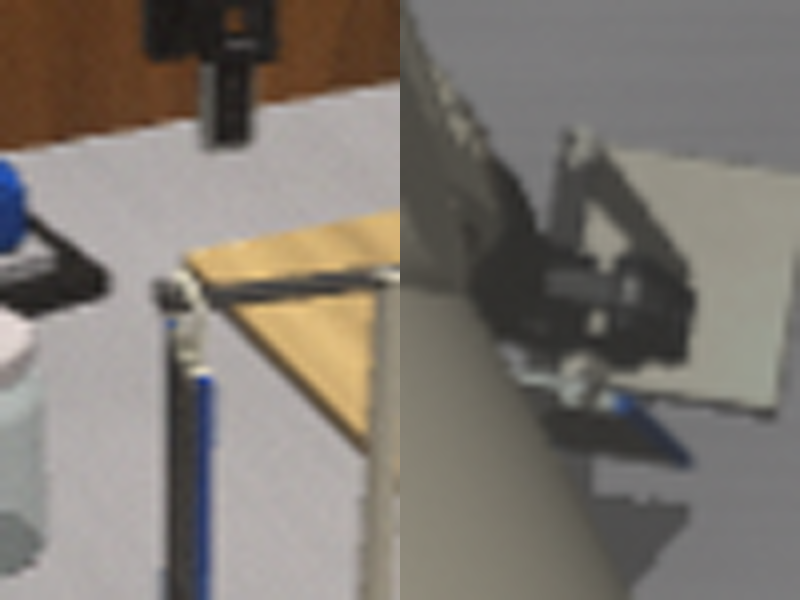

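The left crop shows the near finger at crop (228,110), which is side pixel (273.5,109). The screen's near blue edge is at crop (204,450), which is (270.5,151). I'll use the finger to find the side camera's offset.

Run:
```python
from h import *
np.set_printoptions(precision=4,suppress=True)
ds=np.load('pics/s1.npy')
o=sensors.get_obs();R=Ro.from_euler('xyz',[180,0,171],degrees=True).as_matrix()
v,u=np.mgrid[95:116,262:285];w=world('side',ds,u.ravel(),v.ravel())
w=w[(w[:,2]>.28)&(w[:,0]<.62)]
L=(w-o['ee_pos'])@R   # tool coords
for z in np.arange(-.06,.03,.01):
    q=L[abs(L[:,2]-z)<.005]
    if len(q)>2:print(round(z,3),len(q),'x',q[:,0].min(),q[:,0].max(),'y',q[:,1].min(),np.median(q[:,1]),q[:,1].max())
# screen near edge in tool coords
v,u=np.mgrid[135:185,258:280];v=v.ravel();u=u.ravel();w=world('side',ds,u,v)
k=(w[:,2]>.07)&(w[:,2]<.2)&(abs(w[:,0]-.55)<.03);w=w[k];L=(w-o['ee_pos'])@R
print('x',np.percentile(L[:,0],[0,5,50,95,100]),'y',np.percentile(L[:,1],[0,2,5,50,95,98,100]))
b=cv2.imread('pics/s1.png')[v,u][k].astype(int);q=L[b[:,0]>b[:,2]+60]
print('blue',len(q),np.median(q,0),q.min(0),q.max(0))
```

```text
-0.06 21 x -0.010928319021151189 0.016219308474601714 y -0.07563315021702387 -0.06963155224724377 -0.03891752299226569
-0.05 43 x -0.011089908690285403 0.013049909496982894 y -0.0778738840817974 -0.07111593595482234 -0.036411162997065455
-0.04 11 x -0.0033855625547838516 0.01284461985042177 y -0.07223301398553608 -0.056451227341939705 -0.047740391373196384
-0.03 18 x -0.011176955651000577 0.0113373329974427 y -0.060228260227914145 -0.05479781214168149 -0.04383224682699528
-0.02 41 x -0.011147380192315657 0.011370370988970995 y -0.06582373552559984 -0.05024034268344111 0.04526853711680833
-0.01 39 x -0.010081919670369975 0.012410872219649396 y -0.06281536760196212 -0.04337213303894163 0.04553651345786845
0.0 28 x -0.009814562507473807 0.011617137736088053 y -0.05458812736882622 0.04071758826104244 0.04817690203671732
x [-0.0022 -0.0008  0.0045  0.0061  0.0068] y [-0.0318 -0.0313 -0.0307 -0.0146  0.0223  0.0242  0.0255]
  return _methods._mean(a, axis=axis, dtype=dtype,
  ret = um.true_divide(
Traceback (most recent call last):
ValueError: zero-size array to reduction operation minimum which has no identity
```

Emit:
apply_moves(
  motion=[
    {"jaw": 1,"xyz": [1,-2.5,25],"twist": 0},
    {"jaw": 1,"xyz": [1,-2.5,55],"twist": 0},
    {"jaw": 1,"xyz": [1,-2.5,80],"twist": 0},
    {"jaw": 1,"xyz": [1,-2.5,100],"twist": 0},
    {"jaw": 1,"xyz": [1,-2.5,110],"twist": 0},
  ],
)

```text
time: 2.08
ee_pos: [0.5485, 0.2063, 0.2191]
tcp_rot: [-180.0, -0.1, 171.0]
wrist_force: [-0.7, -0.2, -0.4]
opening: 0.085
grasp_force: 0.0
```

Run:
```python
from h import *
togo([.5506,.2043,.190],-9)
s,d=snap('side','s2')
cv2.imwrite('pics/c2.png',cv2.resize(s[105:195,240:320,::-1],(533,600),interpolation=cv2.INTER_CUBIC))
o=sensors.get_obs();R=Ro.from_euler('xyz',[180,0,171],degrees=True).as_matrix()
v,u=np.mgrid[100:190,250:300];w=world('side',d,u.ravel(),v.ravel())
L=(w-o['ee_pos'])@R*1000;L=L[(w[:,2]>.06)&(abs(L[:,0])<30)&(abs(L[:,1])<90)]
for z in range(-50,150,6):
    q=L[abs(L[:,2]-z)<3]
    if len(q)>2:print(z,len(q),np.round([q[:,0].min(),q[:,0].max(),q[:,1].min(),np.median(q[:,1]),q[:,1].max()],1))
```

```text
now [0.5485 0.2063 0.2191] yaw -8.96 open 0.085 F [-0.7 -0.2 -0.4] grip 0.0 t 2.075
togo [-2.4 -1.7 29. ] twist 0.001
-50 34 [-14.5  13.9 -80.7 -69.1  66.4]
-44 17 [-10.4  12.2 -77.  -48.3  68.7]
-38 4 [  5.3  12.  -59.2  40.   45. ]
-32 18 [-10.6  10.9 -65.6 -50.8  48.9]
-26 15 [-12.2  10.1 -60.4 -46.4  42.7]
-20 24 [-10.9  10.5 -60.6  -5.9  46.7]
-14 28 [-10.3  11.  -61.3   0.4  44.4]
-8 18 [-11.9  10.2 -59.2  -6.6  43.4]
-2 17 [-11.7  10.  -58.4 -50.4  43.3]
4 8 [-12.    5.8 -52.   13.   42.4]
10 7 [-6.4  0.3 -4.8 14.6 25.1]
16 7 [ -1.9   0.9 -29.8   9.1  30.2]
22 9 [ -4.8   0.7 -31.8  -3.5  21. ]
28 8 [ -4.1   1.4 -28.6 -11.7   9.5]
34 9 [ -5.5   0.8 -29.1  -3.1  25.9]
40 11 [ -6.    1.  -29.8  -5.   24.3]
46 8 [ -5.2   1.1 -28.1 -18.2  21.9]
52 11 [ -4.8   0.9 -28.1 -20.1  23.3]
58 9 [ -5.1   1.  -29.6 -19.2  26.9]
64 9 [ -5.2   1.3 -31.7  -0.8  22.3]
70 7 [ -4.6   0.1 -32.4 -23.2  11.4]
76 9 [ -2.2   0.4 -30.4  -7.7  24.3]
82 8 [ -5.9   0.5 -28.8 -13.5  27.3]
88 11 [ -5.1   1.5 -30.2 -21.7  22.7]
94 9 [ -5.3   1.  -29.4  -4.1  23.6]
100 8 [ -6.3   1.3 -30.5 -23.1  15.6]
106 7 [ -5.6   0.1 -27.5 -17.2  19.9]
112 10 [ -6.    0.2 -31.7 -13.4  23.4]
118 8 [ -3.5   0.8 -28.2  -2.9  23.8]
124 8 [ -7.8   0.5 -26.2 -17.8  21.3]
130 11 [ -5.9   0.4 -28.7 -10.   24.1]
136 6 [ -6.1   2.  -29.7 -14.9  19.2]
142 11 [ -5.7   0.7 -33.7  -6.   20.7]
148 8 [ -6.2   0.7 -27.6 -18.3  22.6]
```

View pics/c2.png

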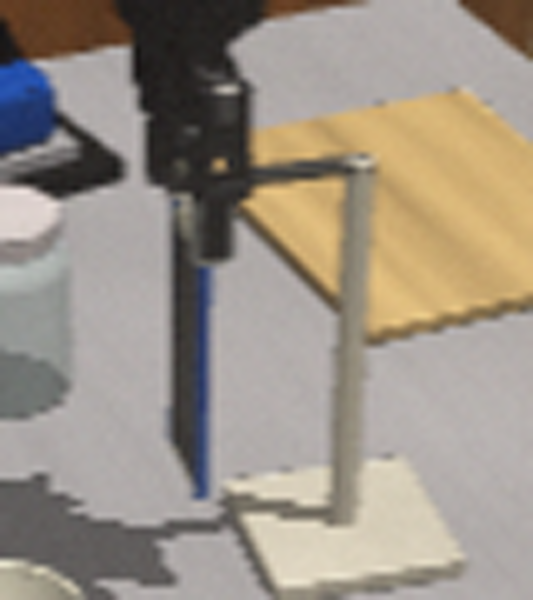

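The near finger, at crop (213,225), straddles the near blue edge with clearance; the body stays above the strap. I'll go down the last 29 mm.

Emit:
apply_moves(
  motion=[
    {"jaw": 1,"xyz": [-0.5,-1,10],"twist": 0},
    {"jaw": 1,"xyz": [-0.5,-1,20],"twist": 0},
    {"jaw": 1,"xyz": [-0.5,-1,27],"twist": 0},
    {"jaw": 1,"xyz": [-0.5,-1,29],"twist": 0},
    {"jaw": 1,"xyz": [-0.5,-1,29],"twist": 0},
  ],
)

```text
time: 2.75
ee_pos: [0.5496, 0.205, 0.1914]
tcp_rot: [180.0, 0.0, 171.0]
wrist_force: [-0.2, -0.2, 1.4]
opening: 0.0855
grasp_force: 0.0
```

Emit:
apply_moves(
  motion=[
    {"jaw": 0.5,"xyz": [0,0,0],"twist": 0},
    {"jaw": 0.4,"xyz": [0,0,0],"twist": 0},
    {"jaw": 0.3,"xyz": [0,0,0],"twist": 0},
    {"jaw": 0.3,"xyz": [0,0,0],"twist": 0},
    {"jaw": 0.3,"xyz": [0,0,0],"twist": 0},
  ],
  grip_force=25,
)

```text
time: 3.38
ee_pos: [0.5498, 0.2053, 0.1919]
tcp_rot: [180.0, 0.1, 171.0]
wrist_force: [0.4, 2.5, 5.8]
opening: 0.0609
grasp_force: 26.5
```

Emit:
apply_moves(
  motion=[
    {"jaw": 0.3,"xyz": [0,0,-3],"twist": 0},
    {"jaw": 0.3,"xyz": [0,0,-7],"twist": 0},
    {"jaw": 0.3,"xyz": [0,0,-12],"twist": 0},
    {"jaw": 0.3,"xyz": [0,0,-17],"twist": 0},
    {"jaw": 0.3,"xyz": [0,0,-17],"twist": 0},
  ],
)

```text
time: 4.0
ee_pos: [0.5498, 0.2051, 0.2088]
tcp_rot: [180.0, 0.0, 171.0]
wrist_force: [-0.4, 0.4, -0.6]
opening: 0.0607
grasp_force: 26.8
```

Run:
```python
from h import *
togo([.50,.2043,.208],-9)
s,d=snap('side','s3')
cv2.imwrite('pics/c3.png',cv2.resize(s[105:195,240:320,::-1],(533,600),interpolation=cv2.INTER_CUBIC))
```

```text
now [0.5498 0.2051 0.2088] yaw -8.99 open 0.0607 F [-0.4  0.4 -0.6] grip 26.80056610610336 t 4.0
togo [49.1 -8.5  0.8] twist 0.0
```

View pics/c3.png

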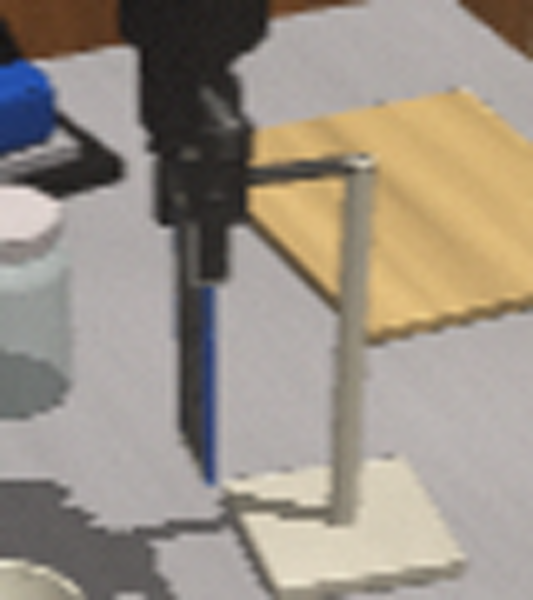

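The near finger holds the near blue edge. The bottom corner moved from crop (201,495) to (210,483). I'll measure the actual lift and any tilt.

Run:
```python
from h import *
np.set_printoptions(precision=4,suppress=True)
for f in('s0','s2','s3'):
    d=np.load(f'pics/{f}.npy')
    v,u=np.mgrid[120:190,255:285];w=world('side',d,u.ravel(),v.ravel())
    w=w[(w[:,2]>.045)&(abs(w[:,0]-.55)<.03)&(w[:,2]<.185)&(w[:,1]>.15)&(w[:,1]<.25)]
    a=(w[:,0]-.55)*np.cos(np.radians(9))-(w[:,1]-.205)*np.sin(np.radians(9))  # stand x
    b=(w[:,0]-.55)*np.sin(np.radians(9))+(w[:,1]-.205)*np.cos(np.radians(9))
    k=(b<.02)&(b>-.026);A=np.c_[np.ones(k.sum()),w[k,2]-.12,b[k]];c=np.linalg.lstsq(A,a[k],rcond=None)[0]
    print(f,'zmin',np.sort(w[:,2])[:4],'face x,dx/dz,dx/dy',c,'y range by z',[(round(z,2),np.percentile(b[abs(w[:,2]-z)<.015],[3,97])*1000) for z in(.09,.12,.15,.17)])
```

```text
s0 zmin [0.0577 0.0587 0.0597 0.061 ] face x,dx/dz,dx/dy [-0.0012 -0.0088 -0.0778] y range by z [(0.09, array([-29.0364,  22.9885])), (0.12, array([-30.438 ,  22.9663])), (0.15, array([-28.9847,  22.0788])), (0.17, array([-28.0637,  25.8339]))]
s2 zmin [0.0579 0.0589 0.0597 0.0603] face x,dx/dz,dx/dy [-0.0012 -0.0073 -0.0655] y range by z [(0.09, array([-28.4859,  24.498 ])), (0.12, array([-29.3717,  24.2371])), (0.15, array([-30.2277,  27.6537])), (0.17, array([-28.3902,  26.4313]))]
s3 zmin [0.0758 0.0785 0.0806 0.0816] face x,dx/dz,dx/dy [-0.0015 -0.002   0.0132] y range by z [(0.09, array([-48.2839,   7.9641])), (0.12, array([-42.631 ,  10.5136])), (0.15, array([-41.0998,  11.6777])), (0.17, array([-38.891 ,  10.6409]))]
```

Emit:
apply_moves(
  motion=[
    {"jaw": 0.3,"xyz": [6,0,0],"twist": 0},
    {"jaw": 0.3,"xyz": [14,0,0],"twist": 0},
    {"jaw": 0.3,"xyz": [24,0,0],"twist": 0},
    {"jaw": 0.3,"xyz": [36,0,0],"twist": 0},
    {"jaw": 0.3,"xyz": [50,0,0],"twist": 0},
  ],
)

```text
time: 4.68
ee_pos: [0.4993, 0.213, 0.2084]
tcp_rot: [180.0, 0.0, 171.0]
wrist_force: [-0.2, 0.8, -1.3]
opening: 0.0608
grasp_force: 26.9
```

Emit:
apply_moves(
  motion=[
    {"jaw": 0.3,"xyz": [15,0,-10],"twist": 0},
    {"jaw": 0.3,"xyz": [20,-30,-30],"twist": 0},
    {"jaw": 0.3,"xyz": [10,-75,-50],"twist": 0},
    {"jaw": 0.3,"xyz": [0,-115,-60],"twist": 0},
    {"jaw": 0.3,"xyz": [0,-140,-60],"twist": 0},
  ],
)

```text
time: 5.3
ee_pos: [0.4782, 0.0732, 0.2701]
tcp_rot: [180.0, 0.1, 171.0]
wrist_force: [-1.0, 0.2, -0.6]
opening: 0.0605
grasp_force: 27.4
```

Run:
```python
from h import *
togo([.58,-.233,.27],-7.3)
s,d=snap('side','s4');t,dt=snap('top','t4')
r=lambda i,x,y:cv2.resize(i[y:y+120,x:x+80,::-1],(400,600),interpolation=cv2.INTER_CUBIC)
cv2.imwrite('pics/c4.png',np.hstack([r(s,240,110),r(t,190,110)]))
```

```text
now [0.4782 0.0732 0.2701] yaw -9.04 open 0.0605 F [-1.   0.2 -0.6] grip 27.393254321068525 t 5.3
togo [-148.7 -286.5    0.3] twist -0.03
```

View pics/c4.png

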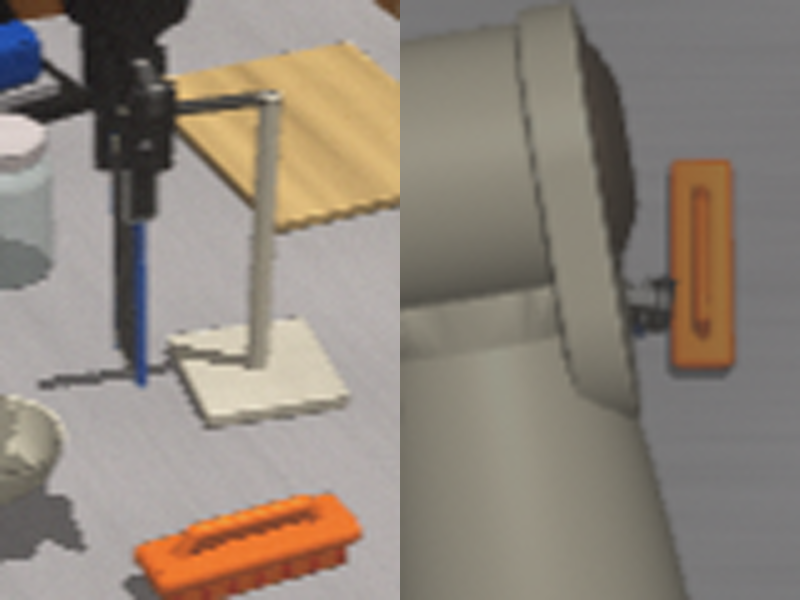

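The screen is off the hook and held at its blue edge, shown at crop (140,300). Now I'll measure its pose in the gripper.

```bash
cat > meas.py <<'E'
from h import *
np.set_printoptions(precision=1,suppress=True)
def meas(f,yaw,p,u0,u1,v0,v1,zlo=15,zhi=140):
    d=np.load(f'pics/{f}.npy');im=cv2.imread(f'pics/{f}.png').astype(int)
    v,u=np.mgrid[v0:v1,u0:u1];v=v.ravel();u=u.ravel();w=world('side',d,u,v)
    R=Ro.from_euler('xyz',[180,0,180+yaw],degrees=True).as_matrix();L=(w-p)@R*1000
    k=(abs(L[:,0])<35)&(abs(L[:,1])<60)&(L[:,2]>-20)&(L[:,2]<155);L=L[k];c=im[v,u][k]
    for z in range(-16,155,10):
        q=L[abs(L[:,2]-z)<5]
        if len(q)>3:print(z,len(q),'x',q[:,0].min(),np.median(q[:,0]),q[:,0].max(),'y',np.percentile(q[:,1],[0,10,50,90,100]))
    b=L[(c[:,0]>c[:,2]+40)&(L[:,2]>zlo)&(L[:,2]<zhi)]
    print('blue',len(b),'y=f(z)',np.polyfit(b[:,2],b[:,1],1),'x=f(z)',np.polyfit(b[:,2],b[:,0],1),'zmax',np.sort(L[:,2])[-5:])
E
python3 -c "
from meas import *
o=sensors.get_obs();meas('s4',-9.04,o['ee_pos'],255,280,140,192)"
```

```text
-16 24 x -9.619477290663733 1.9975789779708797 9.927494418734229 y [-51.6 -47.1 -42.8 -38.    8.5]
-6 25 x -8.506132809936448 0.6860330896587991 8.887061131943204 y [-48.  -46.  -42.1  13.7  29.3]
4 30 x -10.745001580975519 3.6334800390955158 10.555474260849762 y [-47.1 -42.6  -0.2  32.4  34.4]
14 15 x -10.758399430537981 0.7087404993474835 7.563687318517053 y [-37.7 -37.3 -32.3  26.3  33.2]
24 17 x -5.986123655250596 0.5104508664707841 2.2731228625785627 y [-36.2 -34.1 -21.5  14.6  17.8]
34 20 x -6.223475574591468 0.6546562712288866 2.2729653011295383 y [-37.5 -36.2 -27.   -1.6  11.7]
44 21 x -5.949761126747128 0.9097485030559197 2.2284297262408996 y [-40.3 -36.9 -19.5  12.3  18.8]
54 18 x -5.5520726130258815 0.7029943918046989 2.214474749589555 y [-38.  -35.7 -25.2  10.9  18.6]
64 23 x -5.255690203362192 0.9106396712591704 2.7294993620603805 y [-43.2 -38.8 -24.7   6.    9.7]
74 18 x -5.517778750220191 1.1062459847555746 2.3888777284383176 y [-40.5 -39.1 -27.5   3.1  13.4]
84 22 x -5.72444917438358 0.903723601669681 2.485624040110934 y [-43.7 -39.8 -28.    6.5  11.4]
94 15 x -4.424795267084449 0.7390002124746367 2.169176340367523 y [-42.7 -40.7 -25.9   6.6  14.2]
104 21 x -5.555732392240141 1.1646622755048104 2.3781001804836026 y [-42.5 -40.1 -26.7   9.7  12.5]
114 19 x -4.560394303957147 0.8437232325627646 2.2110581222811825 y [-44.9 -43.4 -29.4   8.2  13.6]
124 14 x -4.732514456921462 -0.14457281812104394 1.6274378903986197 y [-47.9 -46.  -33.2  -4.4  12.7]
134 5 x -0.7771652085058712 -0.47855307016996085 0.7284943887056126 y [-7.7 -4.4  5.9 17.3 19.5]
blue 62 y=f(z) [ -0.1 -31.4] x=f(z) [ 0.  -1.4] zmax [130.2 130.5 131.1 131.4 133.1]
```

Emit:
apply_moves(
  motion=[
    {"jaw": 0.3,"xyz": [-25,-50,0],"twist": -0.03},
    {"jaw": 0.3,"xyz": [-55,-105,0],"twist": -0.03},
    {"jaw": 0.3,"xyz": [-85,-160,0],"twist": -0.03},
    {"jaw": 0.3,"xyz": [-112,-210,0],"twist": -0.03},
    {"jaw": 0.3,"xyz": [-135,-255,0],"twist": -0.03},
  ],
)

```text
time: 6.02
ee_pos: [0.5725, -0.1993, 0.2686]
tcp_rot: [180.0, 0.0, 172.7]
wrist_force: [0.6, 0.5, -1.3]
opening: 0.0602
grasp_force: 27.6
```

```bash
python3 -c "
from h import *
togo([.6205,-.233,.195],-7.2)"
```

```text
now [ 0.5725 -0.1993  0.2686] yaw -7.26 open 0.0602 F [ 0.6  0.5 -1.3] grip 27.557439040392637 t 6.025
togo [-51.8 -27.4  73.6] twist -0.001
```

Emit:
apply_moves(
  motion=[
    {"jaw": 0.3,"xyz": [-25,-14,10],"twist": 0},
    {"jaw": 0.3,"xyz": [-45,-24,25],"twist": 0},
    {"jaw": 0.3,"xyz": [-52,-27,48],"twist": 0},
    {"jaw": 0.3,"xyz": [-52,-27,68],"twist": 0},
    {"jaw": 0.3,"xyz": [-52,-27,73],"twist": 0},
  ],
)

```text
time: 6.65
ee_pos: [0.6199, -0.2305, 0.194]
tcp_rot: [180.0, -0.1, 172.8]
wrist_force: [0.0, 0.8, -0.5]
opening: 0.0604
grasp_force: 27.5
```

Run:
```python
from meas import *
togo([.6205,-.233,.155],-7.2)
s,d=snap('side','s5');t,dt=snap('top','t5')
cv2.imwrite('pics/c5.png',cv2.resize(s[175:285,310:400,::-1],(491,600),interpolation=cv2.INTER_CUBIC))
meas('s5',-7.2,sensors.get_obs()['ee_pos'],335,380,190,265)
# bar & base points in easel guess frame
R=Ro.from_euler('z',-7.2,degrees=True).as_matrix()
v,u=np.mgrid[215:285,320:395];v=v.ravel();u=u.ravel();w=(world('side',d,u,v)-[.613,-.232,0])@R*1000
for n,a,b in(('bar',88,105),('lips',20,28),('base',8,28)):
    q=w[(w[:,2]>a)&(w[:,2]<b)&(w[:,0]>-50)&(w[:,0]<100)&((w[:,0]>28)|(n!='bar'))&(abs(w[:,1])<90)];print(n,len(q),'x',np.percentile(q[:,0],[1,10,50,90,99]),'y',np.percentile(q[:,1],[1,10,50,90,99]))
```

```text
now [ 0.6 -0.2  0.2] yaw -7.23 open 0.0604 F [ 0.   0.8 -0.5] grip 27.54470670595765 t 6.65
togo [-1.  -2.4 39. ] twist -0.0
-16 64 x -7.94269356062401 0.788413666331037 10.328976667608236 y [-46.  -43.8   3.5  30.1  36.1]
-6 65 x -7.527358827028308 2.30179797988905 12.023272960875659 y [-47.8 -45.2  -8.2  29.9  33.2]
4 56 x -7.772835825108334 2.3287573883686568 11.256966926325347 y [-46.4 -43.4  -3.9  30.8  36.2]
14 36 x -1.1291356984066352 2.209262316701057 8.016392465083587 y [-39.9 -35.9   4.6  30.   37.3]
24 35 x -3.8035181614140847 1.8728713120433649 4.854010405333709 y [-35.4 -33.7 -10.2  14.6  23.5]
34 39 x -1.8877856453644013 1.7565404180465265 4.052793002755294 y [-38.4 -35.1  -7.3  16.4  24.2]
44 39 x -5.5008672238139145 1.872672432869587 3.7813106212865124 y [-38.  -34.2 -15.5  15.1  24.4]
54 38 x -5.6092881608897995 1.9132729005170968 4.689126911638818 y [-40.2 -36.4 -14.9  17.2  20.4]
64 37 x -4.344099582381128 1.6442853214264803 4.571688815245852 y [-37.7 -36.2 -16.9   9.7  18.5]
74 36 x -4.8998914302780365 2.02766328683392 3.63627085866008 y [-40.4 -37.8 -20.3  12.   
[... 306 characters left out ...]
 41 x -34.34349532072057 1.963105302445423 5.021618410351774 y [-51.  -46.  -25.    7.3  16.6]
124 35 x -33.45142261907051 1.2028131020456554 3.3021397060792164 y [-53.8 -48.3 -25.5   8.7  17.8]
134 21 x -34.24430868480489 -0.45376694743857604 3.0470669050988777 y [-50.9 -49.2 -34.3   5.2  15.5]
144 5 x -34.53034570325512 -32.06951262212287 -31.354503584285432 y [-54.1 -52.6 -48.6 -47.3 -47.2]
blue 65 y=f(z) [ -0.1 -31.9] x=f(z) [ 0.  -0.3] zmax [145.2 145.7 149.5 153.  154.7]
bar 64 x [37.8 38.5 41.2 45.6 47.9] y [-49.4 -47.2 -23.5   3.7  12.4]
lips 173 x [-7.7 -5.9  2.2 29.3 40.4] y [-56.7 -48.2 -11.1  35.4  53.1]
base 965 x [-19.6 -11.3  23.5  78.9  90. ] y [-67.2 -59.  -15.4  42.   62.3]
```

View pics/c5.png

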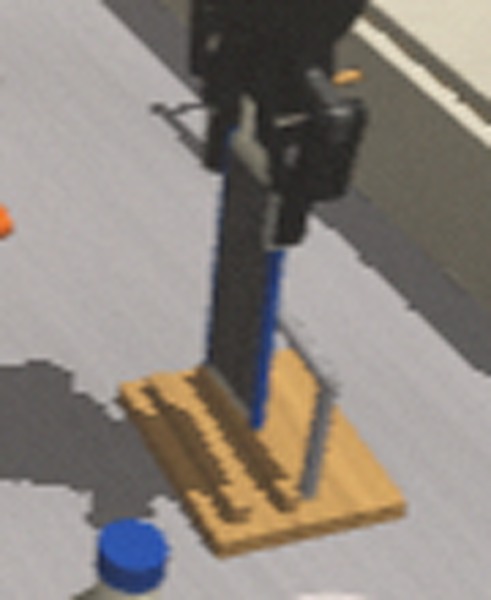

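The screen hangs over the easel: near bottom corner at crop (257,428), trough along (165,385) to (235,510). I'll lower it and use the contact height to tell lip from floor.

Emit:
apply_moves(
  motion=[
    {"jaw": 0.3,"xyz": [-3,-4,10],"twist": 0},
    {"jaw": 0.3,"xyz": [-3,-4,20],"twist": 0},
    {"jaw": 0.3,"xyz": [-3,-4,27],"twist": 0},
    {"jaw": 0.3,"xyz": [-3,-4,32],"twist": 0},
    {"jaw": 0.3,"xyz": [-3,-4,32],"twist": 0},
  ],
)

```text
time: 7.38
ee_pos: [0.6223, -0.2361, 0.1629]
tcp_rot: [180.0, -0.0, 172.7]
wrist_force: [-0.6, 0.8, -1.4]
opening: 0.0608
grasp_force: 27.5
```

Emit:
apply_moves(
  motion=[
    {"jaw": 0.3,"xyz": [0,1,4],"twist": 0},
    {"jaw": 0.3,"xyz": [0,1,7],"twist": 0},
    {"jaw": 0.3,"xyz": [0,1,10],"twist": 0},
    {"jaw": 0.3,"xyz": [0,1,12],"twist": 0},
    {"jaw": 0.3,"xyz": [0,1,12],"twist": 0},
  ],
)

```text
time: 8.0
ee_pos: [0.6226, -0.2351, 0.1511]
tcp_rot: [180.0, -0.0, 172.7]
wrist_force: [-0.0, -0.2, -1.3]
opening: 0.061
grasp_force: 27.5
```

Emit:
apply_moves(
  motion=[
    {"jaw": 0.3,"xyz": [0,0,1.5],"twist": 0},
    {"jaw": 0.3,"xyz": [0,0,3],"twist": 0},
    {"jaw": 0.3,"xyz": [0,0,4.5],"twist": 0},
    {"jaw": 0.3,"xyz": [0,0,6],"twist": 0},
    {"jaw": 0.3,"xyz": [0,0,6],"twist": 0},
  ],
  grip_force=20,
)

```text
time: 8.62
ee_pos: [0.6228, -0.2352, 0.1456]
tcp_rot: [-180.0, 0.0, 172.7]
wrist_force: [-1.0, -0.0, 0.3]
opening: 0.0609
grasp_force: 27.5
```

Emit:
apply_moves(
  motion=[
    {"jaw": 0.3,"xyz": [0,0,1],"twist": 0},
    {"jaw": 0.3,"xyz": [0,0,2],"twist": 0},
    {"jaw": 0.3,"xyz": [0,0,3],"twist": 0},
    {"jaw": 0.3,"xyz": [0,0,4],"twist": 0},
    {"jaw": 0.3,"xyz": [0,0,4],"twist": 0},
  ],
  grip_force=20,
)

```text
time: 9.25
ee_pos: [0.6239, -0.2359, 0.1446]
tcp_rot: [-179.9, 0.3, 172.7]
wrist_force: [-0.2, -1.3, 15.1]
opening: 0.0609
grasp_force: 26.1
```

Run:
```python
from meas import *
s,d=snap('side','s6')
cv2.imwrite('pics/c6.png',cv2.resize(s[190:280,315:395,::-1],(533,600),interpolation=cv2.INTER_CUBIC))
meas('s6',-7.2,sensors.get_obs()['ee_pos'],335,380,195,265,15,110)
```

```text
-16 64 x -7.003533139348653 1.1564536755103183 11.641442622024709 y [-47.5 -44.3   3.5  28.8  35.4]
-6 57 x -9.748683837292504 2.1139686663498063 11.559250307759303 y [-46.3 -45.1  -4.4  29.1  33.9]
4 56 x -5.308068528158506 2.236150530585073 10.522648176669554 y [-45.7 -43.3  -6.4  29.9  33.9]
14 34 x -4.418426185070779 2.16855005643861 8.770840773106512 y [-40.9 -37.    2.   26.7  30.3]
24 30 x -1.681992337497446 1.4570731814162206 4.66769010303998 y [-36.4 -35.7  -5.4  17.2  23. ]
34 39 x -4.015485911740754 1.4247451560854592 4.605531952153695 y [-37.6 -33.6 -13.6  13.9  20.5]
44 53 x -34.27744817960004 0.9628873412027229 4.089699589399625 y [-46.5 -37.7 -18.2  10.4  24.2]
54 74 x -34.57749322407619 -25.26483861401934 4.278044202621495 y [-48.  -43.1 -24.    7.6  21.8]
64 40 x -33.412373798941196 1.4397788149142106 4.036185910656552 y [-47.6 -44.1 -24.4   5.2  15.9]
74 46 x -33.77491824527255 1.3411224995765445 3.833205775384933 y [-47.4 -44.9 -30.4  11.9  21.3]
84 44 x -33.20737587586207 1.5528466789400714 4.0768662119257035 y [-47.5 -46.  -24.7   9.   20.4]
94 45 x -33.04413727608586 1.8387961264004855 4.426196756778267 y [-48.  -43.2 -19.8   9.5  18.1]
104 41 x -34.29676821551863 1.2335848457808662 4.4604120938092136 y [-47.3 -44.6 -31.6   9.5  19.6]
114 48 x -32.90011735819769 1.6089659756294057 20.697103008076702 y [-48.2 -44.  -26.3   8.7  21.8]
124 153 x -33.59692896281667 10.186988016233952 31.44697949754558 y [-47.1 -39.6  -2.1  48.1  56.3]
134 164 x -34.60376345189116 18.475306384864968 30.741728282254172 y [-40.4 -20.   15.3  50.3  59.3]
144 33 x 27.667138369594202 30.611750082804324 34.96278145134937 y [-8.8 -3.  17.6 36.2 43.5]
blue 43 y=f(z) [ -0.1 -32.4] x=f(z) [-0.   1.1] zmax [147.4 147.9 148.  148.5 150.6]
```

View pics/c6.png

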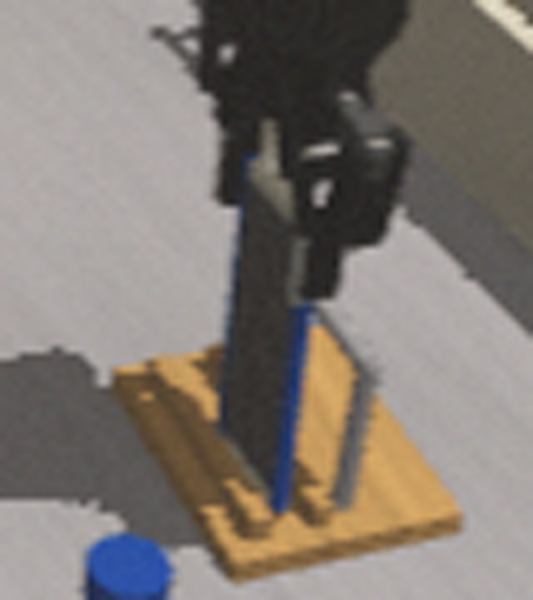

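The bottom edge sits in the trough between the lips, shown at crop (280,510). It is still rolled about 6° toward -y. I'll unload it, shift +y to centre it, then sweep it back toward the bar.

Emit:
apply_moves(
  motion=[
    {"jaw": 0.3,"xyz": [0,0,-4],"twist": 0},
    {"jaw": 0.3,"xyz": [0,4,-5],"twist": 0},
    {"jaw": 0.3,"xyz": [0,8,-5],"twist": 0},
    {"jaw": 0.3,"xyz": [0,12,-5],"twist": 0},
    {"jaw": 0.3,"xyz": [0,12,-5],"twist": 0},
  ],
  grip_force=20,
)

```text
time: 9.93
ee_pos: [0.6242, -0.2228, 0.146]
tcp_rot: [180.0, -0.0, 172.8]
wrist_force: [0.1, 0.0, -1.0]
opening: 0.0609
grasp_force: 25.3
```

Emit:
apply_moves(
  motion=[
    {"jaw": 0.3,"xyz": [-4,0,0],"twist": 0},
    {"jaw": 0.3,"xyz": [-8,0,0],"twist": 0},
    {"jaw": 0.3,"xyz": [-11,0,0.5],"twist": 0},
    {"jaw": 0.3,"xyz": [-14,0,0.5],"twist": 0},
    {"jaw": 0.3,"xyz": [-14,0,0.5],"twist": 0},
  ],
)

```text
time: 10.55
ee_pos: [0.6382, -0.225, 0.1456]
tcp_rot: [-180.0, -0.0, 172.7]
wrist_force: [-0.6, -0.3, -1.4]
opening: 0.0608
grasp_force: 25.4
```

Emit:
apply_moves(
  motion=[
    {"jaw": 0.3,"xyz": [-4,0,0.5],"twist": 0},
    {"jaw": 0.3,"xyz": [-7,0,1],"twist": 0},
    {"jaw": 0.3,"xyz": [-10,0,1.5],"twist": 0},
    {"jaw": 0.3,"xyz": [-13,0,2],"twist": 0},
    {"jaw": 0.3,"xyz": [-13,0,2],"twist": 0},
  ],
)

```text
time: 11.18
ee_pos: [0.6511, -0.2266, 0.1436]
tcp_rot: [180.0, -0.0, 172.7]
wrist_force: [-0.7, -0.5, -1.1]
opening: 0.0598
grasp_force: 21.6
```

Run:
```python
from meas import *
s,d=snap('side','s7')
cv2.imwrite('pics/c7.png',cv2.resize(s[190:280,315:395,::-1],(533,600),interpolation=cv2.INTER_CUBIC))
meas('s7',-7.2,sensors.get_obs()['ee_pos'],335,380,195,265,15,110)
```

```text
-16 66 x -9.852663518140275 -0.4287333418995025 12.231175733112446 y [-45.7 -42.8   5.8  29.5  35.5]
-6 68 x -9.078780970689108 1.907279426988462 11.717045294153548 y [-47.  -45.2  -4.2  26.6  35.5]
4 60 x -8.627509997895636 3.497496686018949 10.282671996433105 y [-46.7 -43.3  -1.7  29.1  35.2]
14 39 x 2.421209387524494 4.907804128379726 8.715599981879736 y [-37.4 -18.8   0.2  22.9  29.2]
24 43 x -4.838309795306625 5.6743352155260816 7.914908130058622 y [-35.2 -29.9 -11.9  16.1  26.3]
34 50 x -1.0329313892552712 6.947414160077006 11.40692732408959 y [-38.2 -33.7 -11.5  18.2  27.6]
44 62 x -9.21094910995995 7.720215304137387 11.714510275020034 y [-55.9 -47.3 -25.5   9.   25.2]
54 67 x -10.85749769260411 9.501822833813783 13.789602344412868 y [-58.8 -56.1 -19.   11.8  25.5]
64 57 x -7.612170582341197 12.070183565751176 17.029854967423173 y [-59.5 -54.7 -18.5  14.6  22.6]
74 51 x -10.148183565161464 13.621554619034661 18.680611256180775 y [-58.8 -55.6 -18.3   8.8  25.3]
84 48 x -8.622288333639418 14.941719596398764 20.103108227579803 y [-59.7 -58.2 -24.4  10.6  23.1]
94 50 x -7.071767512575151 16.369120244269368 20.08557367049671 y [-59.2 -55.4 -20.3  13.8  20.6]
104 53 x -8.3832761186959 18.28960713659109 22.82321915699249 y [-59.9 -56.6 -21.3  11.5  19.7]
114 55 x -10.79610631349928 19.703580538185843 34.920087475159676 y [-59.9 -56.  -24.9  11.2  21.8]
124 88 x -11.308941768565626 20.111267438188285 34.69616118474748 y [-59.5 -52.5 -28.8  24.3  42.2]
134 172 x -34.64530643809935 -11.62706549255266 27.31368445524617 y [-59.  -45.7 -15.2  38.3  54.1]
blue 45 y=f(z) [ -0.1 -31.3] x=f(z) [ 0.2 -0.6] zmax [136.2 136.6 136.8 136.9 137.1]
```

View pics/c7.png

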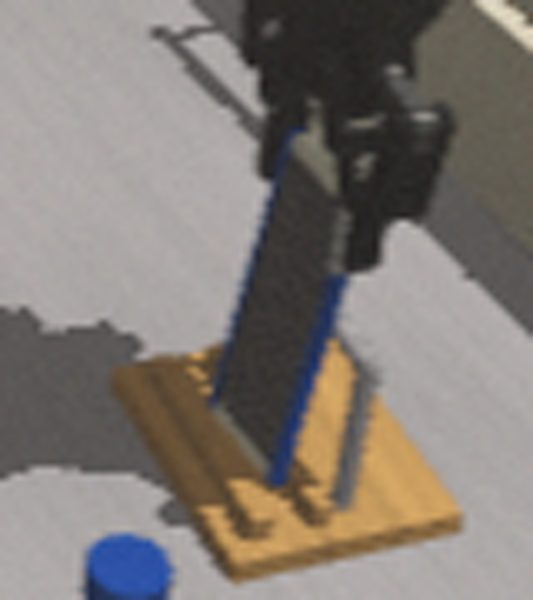

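The screen pivots nicely: bottom in the trough at crop (275,480), leaning about 9.5° and not yet on the bar. Continuing.

Emit:
apply_moves(
  motion=[
    {"jaw": 0.3,"xyz": [-2,0,0.3],"twist": 0},
    {"jaw": 0.3,"xyz": [-4,0,0.6],"twist": 0},
    {"jaw": 0.3,"xyz": [-6,0,1],"twist": 0},
    {"jaw": 0.3,"xyz": [-7,0,1.2],"twist": 0},
    {"jaw": 0.3,"xyz": [-7,0,1.2],"twist": 0},
  ],
)

```text
time: 11.85
ee_pos: [0.6578, -0.2276, 0.1425]
tcp_rot: [-180.0, -0.0, 172.7]
wrist_force: [-2.6, -1.6, -1.4]
opening: 0.0598
grasp_force: 21.6
```

Run:
```python
from meas import *
s,d=snap('side','s8');print(sensors.get_obs()['torque']*1000)
meas('s8',-7.2,sensors.get_obs()['ee_pos'],335,380,195,265,15,110)
```

```text
[-148.6  685.9  -81.9]
-16 62 x -12.801716581432396 -0.8343022342223875 11.846824870203578 y [-47.5 -44.9   5.5  30.2  33.2]
-6 77 x -8.305127850704372 1.8049960176894706 11.442437360102186 y [-47.3 -43.7   1.4  28.6  37.2]
4 59 x -8.339468738879424 3.6809162470720453 11.057517502090029 y [-45.1 -41.7  -4.5  27.4  32.7]
14 50 x -6.031505065423511 6.0217939967747665 10.126716403724291 y [-39.  -33.   -2.7  20.   28.1]
24 44 x 0.12567905259188372 8.24988693244001 12.865298451753516 y [-36.5 -31.7  -8.5  15.6  28.7]
34 51 x 1.2196900231237906 9.995155985644825 15.29684154635377 y [-34.3 -29.6  -8.2  18.1  25.8]
44 65 x -2.586497394903162 12.420671649384978 16.601660048486803 y [-59.5 -49.3 -22.5  14.5  24.9]
54 72 x -2.5719003918029033 14.155909711960309 19.53175674257353 y [-58.6 -54.3 -19.9  12.5  25.4]
64 56 x -2.5301646634995816 17.266126533802208 21.212999502539994 y [-59.6 -57.3 -17.6  17.8  26. ]
74 53 x -3.389431914891739 20.72683146029147 24.149709304277675 y [-58.6 -38.  -17.7  15.1  24.7]
84 54 x -1.8385046459912004 21.633796870574642 26.873681895755606 y [-59.3 -56.5 -19.4  12.5  22.2]
94 59 x -3.7073251400599596 24.412911928090352 29.45352108912828 y [-59.  -56.4 -14.5  13.6  23.7]
104 53 x -1.7217639038817574 27.175261106131927 31.782945419753226 y [-59.5 -56.5 -16.4  13.1  21.9]
114 65 x 1.444457943391147 29.168350352648204 33.60662746541614 y [-57.5 -54.4 -23.2  13.9  36.2]
124 84 x -34.92731765832152 20.258145281262276 34.415647437449074 y [-58.4 -55.9 -30.1  20.6  47.8]
134 180 x -34.998853767854825 -14.880000358902048 33.62613522989533 y [-59.1 -46.9 -18.8  31.5  53.5]
blue 45 y=f(z) [ -0.  -31.4] x=f(z) [0.2 0.2] zmax [134.8 134.9 134.9 135.  136.1]
```

Emit:
apply_moves(
  motion=[
    {"jaw": 0.3,"xyz": [-1,-2,0.3],"twist": 0},
    {"jaw": 0.3,"xyz": [-1,-4,0.3],"twist": 0},
    {"jaw": 0.38,"xyz": [-1,-4,0.3],"twist": 0},
    {"jaw": 0.41,"xyz": [-1,-4,0.3],"twist": 0},
    {"jaw": 0.42,"xyz": [-1,-4,0.3],"twist": 0},
  ],
)

```text
time: 12.52
ee_pos: [0.6587, -0.2318, 0.1424]
tcp_rot: [-180.0, 0.0, 172.7]
wrist_force: [-0.4, 0.2, -1.1]
opening: 0.0607
grasp_force: 1.7
```

Emit:
apply_moves(
  motion=[
    {"jaw": 0.43,"xyz": [0,0,0],"twist": 0},
    {"jaw": 0.44,"xyz": [0,0,0],"twist": 0},
    {"jaw": 0.46,"xyz": [0,0,0],"twist": 0},
    {"jaw": 0.48,"xyz": [0,0,0],"twist": 0},
    {"jaw": 0.5,"xyz": [0,0,0],"twist": 0},
  ],
)

```text
time: 13.15
ee_pos: [0.6584, -0.2316, 0.1423]
tcp_rot: [-180.0, 0.0, 172.7]
wrist_force: [-0.2, 0.8, 0.1]
opening: 0.0636
grasp_force: 0.1
```

Run:
```python
from meas import *
s,d=snap('side','s9')
cv2.imwrite('pics/c9.png',cv2.resize(s[190:280,315:395,::-1],(533,600),interpolation=cv2.INTER_CUBIC))
```

```text
(no output)
```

View pics/c9.png

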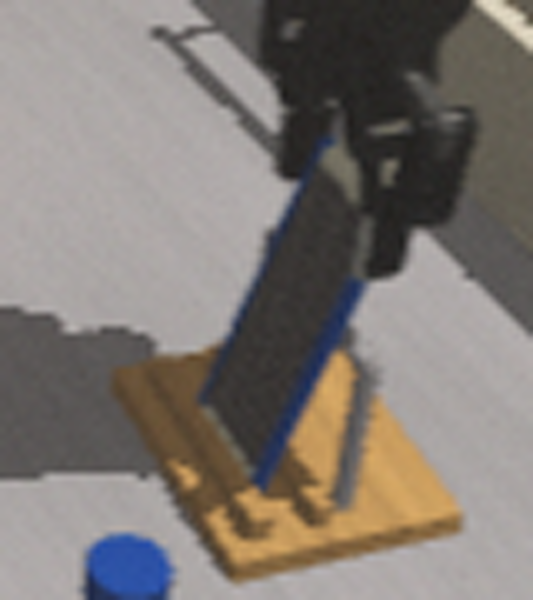

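Released: the screen leans on the bar with its bottom edge in the trough at crop (262,485). Opening fully and retreating straight up.

Emit:
apply_moves(
  motion=[
    {"jaw": 0.65,"xyz": [0,0,0],"twist": 0},
    {"jaw": 0.8,"xyz": [0,0,0],"twist": 0},
    {"jaw": 1,"xyz": [0,0,0],"twist": 0},
    {"jaw": 1,"xyz": [0,0,0],"twist": 0},
    {"jaw": 1,"xyz": [0,0,-3],"twist": 0},
  ],
)

```text
time: 13.82
ee_pos: [0.6583, -0.2316, 0.1451]
tcp_rot: [180.0, -0.0, 172.7]
wrist_force: [-0.1, 0.2, 1.1]
opening: 0.0856
grasp_force: 0.0
```

Emit:
apply_moves(
  motion=[
    {"jaw": 1,"xyz": [0,0,-10],"twist": 0},
    {"jaw": 1,"xyz": [0,0,-25],"twist": 0},
    {"jaw": 1,"xyz": [0,0,-45],"twist": 0},
    {"jaw": 1,"xyz": [0,0,-70],"twist": 0},
    {"jaw": 1,"xyz": [0,0,-100],"twist": 0},
  ],
)

```text
time: 14.45
ee_pos: [0.6583, -0.2316, 0.2471]
tcp_rot: [-180.0, 0.0, 172.7]
wrist_force: [0.9, -0.5, 1.1]
opening: 0.0853
grasp_force: 0.0
```

Run:
```python
from meas import *
s,d=snap('side','s10')
cv2.imwrite('pics/c10.png',cv2.resize(s[180:280,310:400,::-1],(540,600),interpolation=cv2.INTER_CUBIC))
R=Ro.from_euler('z',-7.2,degrees=True).as_matrix()
v,u=np.mgrid[195:285,320:395];v=v.ravel();u=u.ravel();w=(world('side',d,u,v)-[.616,-.233,0])@R*1000
for z in range(15,200,15):
    q=w[(abs(w[:,2]-z)<6)&(abs(w[:,1])<50)&(w[:,0]>-5)&(w[:,0]<90)]
    if len(q)>3:print(z,len(q),'x',np.percentile(q[:,0],[3,20,50]),'y',np.percentile(q[:,1],[3,50,97]))
```

```text
15 284 x [ 5.6 21.5 57.7] y [-48.7 -21.7  40.5]
30 79 x [-3.3  6.2  8.7] y [-47.8 -10.7  36.5]
45 66 x [ 9.7 11.6 14. ] y [-47.9  -7.8  26.4]
60 71 x [14.4 16.4 18.9] y [-46.7  -9.8  28. ]
75 76 x [19.3 20.9 22.8] y [-48.6 -11.7  30.9]
90 92 x [23.2 25.4 27.7] y [-48.  -15.2  42.9]
105 64 x [27.6 29.  30.8] y [-30.7  -6.5  26.7]
120 64 x [31.5 33.1 35.1] y [-30.1  -4.7  30.1]
135 61 x [36.9 37.8 39.7] y [-28.4  -1.7  27.5]
150 70 x [41.6 42.7 45. ] y [-27.5  -3.8  27.4]
165 22 x [47.5 49.4 51.6] y [-18.5 -10.1  18.8]
180 32 x [51.2 54.  55.3] y [-17.7  -1.6  16.7]
```

View pics/c10.png

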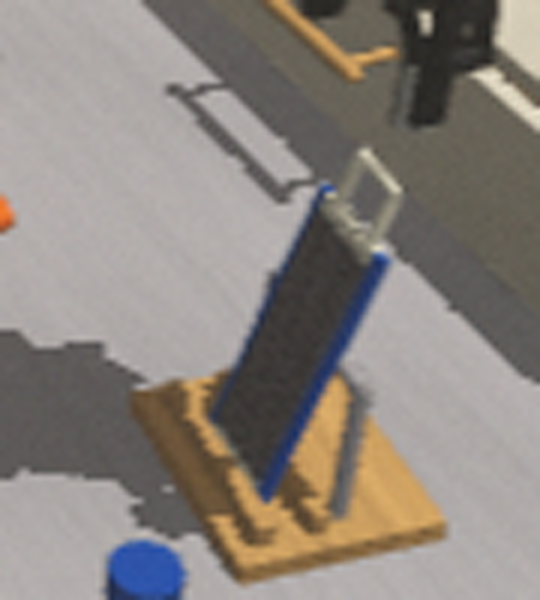

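The screen stands upright in the trough, near bottom corner at crop (265,495). It leans about 16° on the bar, is centred, and the gripper is clear above it. Handing in.

```bash
python3 -c "
from workcell import bot
print(bot.job_done())"
```

```text
the job is handed in; nothing more can be done
None
```

The screen is off its hook and standing in the oak easel's trough, centred and leaning back about 16° on the steel bar; it was gripped only at its blue side edges, the gripper is clear, and the job was handed in after about 14.5 s of the 51 s.

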